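Make up a spindle kit and a stop kit in their trays

ROBOT

A 7-joint arm with a two-finger parallel gripper is mounted at the origin on a cart in front of the work surface, level with it; the furniture and walls round the work are solid. World frame = base frame: x ahead of the robot, y to its left, z up, the work surface at z = 0. Lengths are in mm, angles in rad, forces in N, time in s.
With the tool pointing down it reaches from about 400 to 850 mm from the base axis. Payload 10.4 kg.
Tool frame: the origin (TCP) lies on the centre line of the jaws, within the pads' length; the fingertips stand 22 mm ahead of it and the grasp point (between the pads) lies 3 mm ahead of it; z points along the fingers, y is the line along which they close (so a half turn about z gives the same grasp; the last joint's range is limited). The gripper opens to 87 mm and grips with 3 to 60 N. Pads are 19 mm wide; open, the fingers measure 117 mm over their backs; the gripper's body (75 mm by 190 mm) begins 51 mm behind the grasp point.
Start: joints at [1.22, 0.332, -0.065, 1.46, 0.022, 1.35, -0.088], TCP at [201.247, -591.734, 244.576] pointing down, gripper open.
Joint ranges: [-2.6, 2.6], [-0.5, 2.12], [-1.47, 1.34], [0.16, 2.42], [-1.27, 4.41], [0.06, 2.06], [-2.6, 2.6]. Speed limits (rad/s): [2.22, 2.22, 2.79, 2.79, 3.14, 3.14, 3.14].

INTERFACE

Orientations are given as a 3x3 rotation matrix whose columns are the frame's x, y, z axes.
In Python, from workcell import arm gives the robot as it stands. Calls block until the motion is done:
- arm.move_to(position, orientation): joint-space move of the TCP to a pose.
- arm.move_linear(position, rot=None, max_speed=150): straight line of the TCP; rot=None keeps the orientation; max_speed is the mean speed in mm/s.
- arm.goto_joints(angles): joint-space move.
- arm.let_go() and arm.grasp(strength=None): open the fingers fully, or close them until they stop; strength is the grip in N (None keeps the last).
- arm.wait(seconds).
- arm.solve_ik(position, orientation): joint angles nearest the present ones, or None.
- arm.get_obs(): the state.
- arm.get_image(name): name is "side" or "top" or "wrist"; returns a dict with "color" (400x640x3 uint8, red, green, blue), "range_z" (400x640 float32, mm along the optical axis (not along the pixel's ray), 0 where there is no reading), "fx", "fy", "cx", "cy" (pixels), "position" and "rotation" of the camera in the world. Camera axes: x right, y up, looking along -z (the intrinsics and any distortion apply to the point x, -y, -z); pixel columns grow to the right and rows downward; lengths in mm; the calibration is good to about 2 mm. A picture is of the moment at which its call begins.
A pose or a line that the arm cannot do raises arm.MotionError and nothing moves.
- arm.hand_in(): hands the job in; it is judged then, once.
The state is a dict: "clock": time; "joint_pos": joint angles; "qvel": joint speeds; "joint_efforts": joint torques, N m; "ee_pos": TCP position; "ee_rot": TCP orientation; "contact_force": force on the tool from outside, world axes, zero at the start; "moment": the same for the moment, N m; "grip_width": opening from 0.0 (shut) to 1.0 (fully open); "gripper_force": force on a finger pad.
Only numpy, scipy, OpenCV 4.12 (cv2) and the standard library are available. Lean on these libraries where they do the work, as an engineer would, in place of code of your own. Each camera call takes 0.05 s, during which the arm holds its last target. There are 200 camera calls.

TASK

Make up the two kits in their trays from the parts standing about on the bench. The tray with the round nests gets the tool holder, the collet nut and one steel setting block; the tray that already holds the hex key gets the piece of aluminium profile and the other setting block. Put each part, the way up it stands now, in the nest cut for it so that it sits flat on the felt, and set the parts down, do not drop them.

Things in the scene. Friction and masses are not known exactly. Their poses are not given: they have to be found in the camera images.
- spindle_tray: Fixed plywood tray 146x162x15 (mm, xyz). Origin centre of underside, z up; blue felt nest floors at z=8, plywood top z=14, dark rim z=15. The tray with two round nests. Nest centres in its own (x, y) mm: round 63 across at (26.5, 33.5), for the tool holder; round 49 across at (26.5, -40.5), for the collet nut; rectangle 44 (x) by 64 (y) at (-36, 0), for a setting block.
- stop_tray: Fixed plywood tray 146x162x15 (mm, xyz). Origin centre of underside, z up; blue felt nest floors at z=8, plywood top z=14, dark rim z=15. No round nest. Nest centres in its own (x, y) mm: square 59 x 59 at (26, 33), for the profile; rectangle 64 (x) by 44 (y) at (26, -40), for a setting block; long 42 (x) by 123 (y) at (-37, 0), filled by a dark L-shaped hex key, fixed there.
- tool_holder: Tool holder, turned bright steel, 63 mm high, 0.15 to 0.29 kg, standing on its wide end: below 49 mm in diameter with upright sides from 1 to 24 mm height (grip there), above that a slimmer cone. Origin: centre of the underside, z up.
- collet_nut: Collet nut: a dark steel ring-shaped nut 35 mm across, 18 mm high, with a hole in the middle of its top, lying flat, 0.03 to 0.07 kg; its side is upright from 1 to 13 mm height and slopes inward above. Origin: centre of the underside, z up.
- setting_block_1: Bright plain steel setting block, 30 x 50 x 20 mm (x, y, z), 0.16 to 0.32 kg, lying flat. Origin: centre of the underside, z up, y along its 50 mm length. There are two alike: either may go into either tray, one in each.
- setting_block_2: Bright plain steel setting block, 30 x 50 x 20 mm (x, y, z), 0.16 to 0.32 kg, lying flat. Origin: centre of the underside, z up, y along its 50 mm length. There are two alike: either may go into either tray, one in each.
- profile_piece: Piece of aluminium extrusion, 45 x 45 mm with a slot in each side, 62 mm high, 0.07 to 0.15 kg, standing on its sawn end. Origin: centre of the underside, z up, x and y square to its sides. (Loose on the bench, not for a kit: a flat black square end cap 12 mm thick, a brass air coupling 58 mm high. The fixed vice mid-bench is 113 mm high.)
Mind the look-alikes: they are no part of the job. Leave any green or red look-alike of the tool_holder alone.

How it is judged:
By the outcome, as a careful person would: the job done as asked, in the order asked, and still so for the second after the job is handed in, with the robot touching nothing.
It also fails if it takes over 118 s, if anything falls off the work surface, if the arm or the gripper's body presses on something with over 40 N, if the wrist force passes 120 N, or if a joint passes its speed limit or range.

## Working session

There is one attempt and no reset: what is moved stays moved. The work goes in short steps, each a Python script; the robot and the scene stay as the last script left them, time stands still between calls to the robot, and variables do not carry over. Pictures are saved under pics/ and viewed, at most 14 in all, crops included, and the job is handed in when it is done.

```bash
ls; mkdir -p pics; python3 - <<'E'
from workcell import arm
import cv2,numpy as np
for n in("top","side","wrist"):
    im=arm.get_image(n); cv2.imwrite(f"pics/{n}0.png",im["color"][:,:,::-1]); np.savez(f"{n}0.npz",**im)
    print(n,im["fx"],im["fy"],im["cx"],im["cy"],im["position"],np.round(im["rotation"],3).tolist(),[k for k in im], (im["range_z"]>0).mean())
E
```

```text
pics
top 491.0085104157503 491.0085104157503 319.56943959667404 200.82003964656576 [ 389.91050984   19.97167606 1520.53838671] [[0.001, 0.995, -0.101], [-1.0, 0.001, 0.002], [0.002, 0.101, 0.995]] ['color', 'range_z', 'fx', 'fy', 'cx', 'cy', 'position', 'rotation'] 0.9960390625
side 401.4916953010132 401.4916953010132 325.6638762946034 199.36590809751925 [1034.69284843 -869.13409674  727.57979605] [[0.865, -0.296, 0.404], [0.501, 0.477, -0.722], [0.021, 0.828, 0.561]] ['color', 'range_z', 'fx', 'fy', 'cx', 'cy', 'position', 'rotation'] 0.99594921875
wrist 353.9084884367501 353.9084884367501 321.38966366175435 200.08981231518948 [ 275.31167761 -566.43274086  382.70413688] [[0.321, 0.907, 0.272], [-0.947, 0.308, 0.092], [-0.001, -0.287, 0.958]] ['color', 'range_z', 'fx', 'fy', 'cx', 'cy', 'position', 'rotation'] 0.996078125
```

View pics/top0.png

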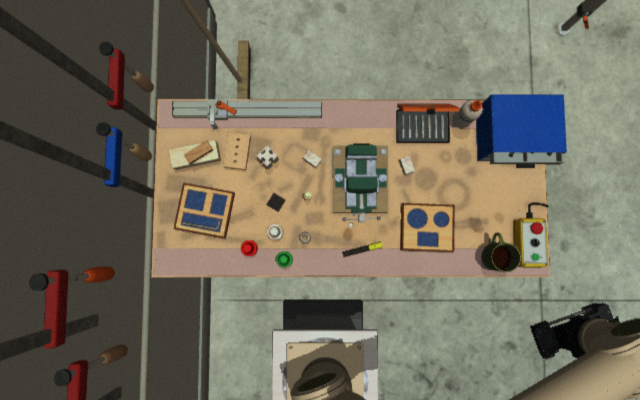

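View pics/side0.png

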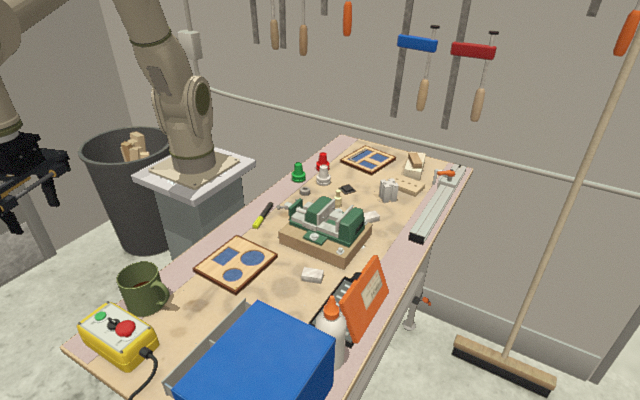

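Top view: spindle tray (427,228), stop tray (205,210), profile (267,157), blocks (312,158) and (407,165), plain steel holder (275,232), nut (305,237), brass coupling (307,196), end cap (276,202), and red/green look-alikes (249,248)/(284,259). The vice is at (360,180).

```bash
cat > h.py <<'E'
import numpy as np,cv2
def cloud(im):
    v,u=np.mgrid[0:400,0:640]; d=im["range_z"].astype(float)
    p=np.stack([(u-im["cx"])/im["fx"]*d,-(v-im["cy"])/im["fy"]*d,-d],-1)
    return p@np.asarray(im["rotation"]).T+im["position"]
def onplane(im,u,v,z):
    r=np.asarray(im["rotation"])@[(u-im["cx"])/im["fx"],-(v-im["cy"])/im["fy"],-1]
    return im["position"]+r*(z-im["position"][2])/r[2]
def project(im,p):
    q=(np.asarray(p)-im["position"])@np.asarray(im["rotation"])
    return im["cx"]+im["fx"]*q[0]/-q[2], im["cy"]-im["fy"]*q[1]/-q[2]
E
python3 - <<'E'
from h import *
im=dict(np.load("top0.npz")); c=cloud(im)
for n,(u,v) in dict(sp=(427,240),spn=(428,239),st=(205,210),prof=(267,157),A=(312,158),B=(407,165),th=(275,232),nut=(305,237),brass=(307,196),cap=(276,202),red=(249,248),gr=(284,259),vice=(360,180),knife=(363,249),bench=(330,215)).items():
    print(n,np.round(c[v,u]), np.round(c[v-8:v+9,u-8:u+9,2].max()))
E
python3 -c "
import cv2
i=cv2.imread('pics/top0.png');cv2.imwrite('pics/topc.png',cv2.resize(i[130:270,165:460],None,fx=2.7,fy=2.7,interpolation=cv2.INTER_CUBIC))"
```

```text
sp [ 422. -314.    5.] 1521.0
spn [ 425. -317.    5.] 1521.0
st [513. 370.  12.] 1521.0
prof [669. 175.  64.] 68.0
A [675.  41.  19.] 1521.0
B [ 653. -254.   19.] 1521.0
th [444. 149.  62.] 1521.0
nut [431.  62.  -0.] 1521.0
brass [552.  55.  61.] 1521.0
cap [539. 151.  11.] 1521.0
red [397. 226.  61.] 1521.0
gr [365. 122.  60.] 70.0
vice [ 593. -100.  112.] 1521.0
knife [ 394. -115.   23.] 25.0
bench [500. -16.  -8.] 1521.0
```

View pics/topc.png

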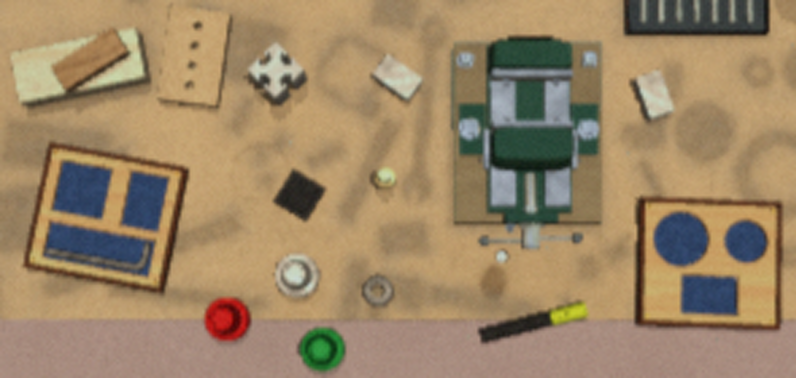

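Enlarged crop (2.7×, offset 165,130): the profile is turned ~40°, both blocks are tilted, the steel holder is at crop (296,275), and the nut is the ring at (377,290). Next, close wrist views.

```bash
python3 - <<'E'
from workcell import arm
from h import *
R=np.array([[1,0,0],[0,-1,0],[0,0,-1.]])
print(np.round(arm.get_obs()["ee_rot"],2).tolist(),arm.get_obs()["clock"])
for n,p in dict(w1=(520,-250,290),w2=(530,90,290),w3=(530,290,290)).items():
    arm.move_to(p,R); arm.wait(0.3)
    im=arm.get_image("wrist"); cv2.imwrite(f"pics/{n}.png",im["color"][:,:,::-1]); np.savez(f"{n}.npz",**im)
    print(n,np.round(im["position"]),arm.get_obs()["clock"],arm.get_obs()["contact_force"])
E
```

```text
[[0.95, 0.32, -0.0], [0.32, -0.95, 0.0], [-0.0, -0.0, -1.0]] 0.15
w1 [ 598. -251.  429.] 2.2167 [-0.27876487  1.02938079 -0.11022188]
w2 [609.  89. 429.] 3.85 [0.3906761  0.11231082 0.5380994 ]
w3 [609. 289. 429.] 5.0167 [ 0.61624104 -0.00733708  0.89280259]
```

View pics/w1.png

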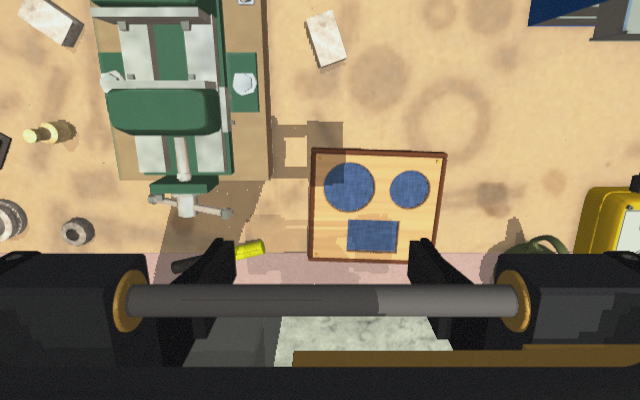

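View pics/w2.png

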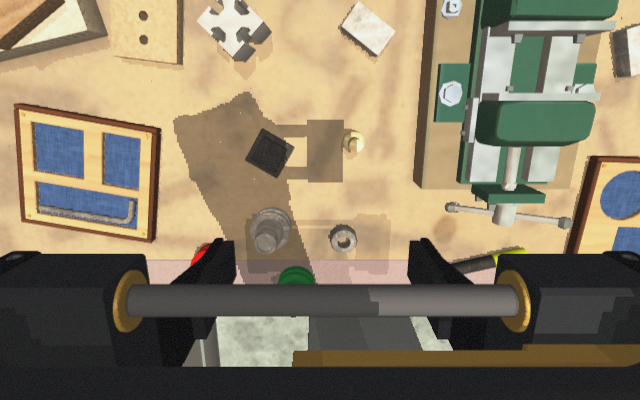

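View pics/w3.png

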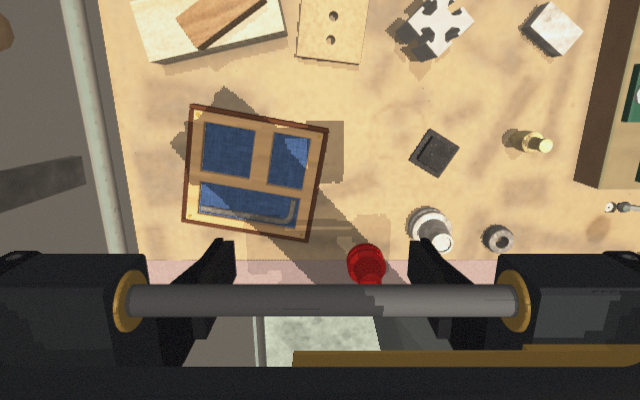

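w1: spindle tray corners around (313,149)–(436,262), block B (325,40). w2: holder (268,230), nut (343,237), block A (367,28), profile (234,25). w3: stop tray (255,172), profile (437,25), holder (432,230), nut (498,238), block A (552,28). Now I'll compute poses from the depth and colour of these views and the top view.

```bash
cat > meas.py <<'E'
from h import *
ims={n:dict(np.load(n+".npz")) for n in("top0","w1","w2","w3")}
def rect(xy): 
    (c,s,a)=cv2.minAreaRect(xy.astype(np.float32)); return np.round(c,1),np.round(s,1),round(a,1)
def obj(n,x,y,zlo,zhi,r=45):
    c=cloud(ims[n]); m=(np.hypot(c[...,0]-x,c[...,1]-y)<r)&(c[...,2]>zlo)&(c[...,2]<zhi)
    m=cv2.morphologyEx(m.astype(np.uint8),cv2.MORPH_OPEN,np.ones((2,2)))
    k,l,s,_=cv2.connectedComponentsWithStats(m); 
    if k<2: return n,"none"
    m=l==1+s[1:,4].argmax(); p=c[m]; 
    return (n,m.sum(),"z",np.round(np.percentile(p[:,2],[10,50,90]),1),*rect(p[:,:2]))
def nests(n,box):
    im=ims[n]; u0,v0,u1,v1=box; hsv=cv2.cvtColor(im["color"],cv2.COLOR_RGB2HSV)
    m=np.zeros((400,640),np.uint8); m[v0:v1,u0:u1]=cv2.inRange(hsv,(95,70,20),(130,255,255))[v0:v1,u0:u1]
    m=cv2.morphologyEx(m,cv2.MORPH_CLOSE,np.ones((3,3)))
    k,l,s,_=cv2.connectedComponentsWithStats(m); c=cloud(im)
    for i in range(1,k):
        if s[i,4]>(100 if n=="top0" else 400):
            v,u=np.nonzero(l==i); xy=np.array([onplane(im,a,b,8)[:2] for a,b in zip(u,v)])
            print(n,"nest",*rect(xy),"zmed",round(float(np.median(c[v,u,2])),1))
    w=np.zeros((400,640),bool); w[v0:v1,u0:u1]=1; z=c[...,2]
    print("tray",rect(c[w&(z>10.5)&(z<20)][:,:2]))
if __name__=="__main__":
    for t,a in dict(A=((675,41,14,30),("top0","w2","w3")),B=((653,-254,14,30),("top0","w1")),prof=((669,175,54,72),("top0","w2","w3")),
      holder_low=((444,149,15,36),("w2","w3")),holder_top=((444,149,54,72),("top0","w2","w3")),nut=((431,62,9,25),("top0","w1","w2","w3"))).items():
        for n in a[1]: print(t,*obj(n,*a[0]))
    nests("w1",(305,140,452,265)); nests("top0",(398,198,460,255))
    nests("w3",(175,98,335,245)); nests("w2",(8,98,165,245)); nests("top0",(170,178,240,242))
E
python3 meas.py
```

```text
A top0 146 z [10.1 19.2 23.8] [544.9  18.4] [305.5  51.9] 9.0
A w2 1490 z [17.5 18.8 19.9] [647.3  55.9] [ 51.4 101.6] 54.4
A w3 1578 z [17.5 18.9 20.1] [657.5 145.4] [ 55.  297.6] 8.3
B top0 148 z [ 5.5 19.9 23.7] [ 540.4 -120.7] [ 54.1 408.6] 39.4
B w1 1445 z [17.5 18.8 19.8] [ 642.4 -260.5] [82.8 36.9] 11.6
prof top0 166 z [42.6 60.1 65.4] [676.1 174.1] [42.5 49.9] 44.3
prof w2 1766 z [56.5 60.5 61.7] [642.1 147.7] [129.6  53. ] 43.6
prof w3 1817 z [56.2 60.7 61.9] [659.7 207.7] [ 52.2 184.1] 16.5
holder_low w2 643 z [21.7 24.4 33.4] [445.  148.9] [53.7 47.2] 50.0
holder_low w3 586 z [23.  24.9 34.9] [507.2 215.4] [245.9  47. ] 46.6
holder_top top0 58 z [50.3 58.7 64.1] [425.5  89.4] [154.   25.3] 72.2
holder_top w2 430 z [56.5 59.3 61.9] [507.6 132.5] [ 25.7 218.4] 73.4
holder_top w3 406 z [56.7 59.6 61.9] [511.9 198.6] [263.6  25.1] 38.1
nut top0 67 z [-0.4 15.3 21.3] [427.8  59.8] [30.2 27.6] 1.2
nut w1 540 z [ 9.2 15.3 17. ] [512.9 -78.4] [ 34.1 383. ] 31.4
nut w2 452 z [ 0.  15.9 17.4] [425.9  58.8] [41.7 32.5] 22.1
nut w3 500 z [ 3.  15.9 17.4] [511.3 162. ] [319.4  33.9] 50
[... 344 characters left out ...]
6.8 56.1] 0.1 zmed 8.4
tray (array([ 462.7, -314.2]), array([162.9, 146. ]), 87.7)
w3 nest [545.1 399.9] [56.3 56. ] 79.6 zmed 7.2
w3 nest [531.9 328.1] [41.9 61.2] 80.0 zmed 7.2
w3 nest [477.  378.8] [120.4  38.2] 79.4 zmed 7.2
tray (array([513. , 372.2]), array([162.2, 146.3]), 79.6)
w2 nest [545.4 400.9] [53.7 56.1] 79.2 zmed 7.0
w2 nest [532.  328.6] [39.9 60.7] 79.5 zmed 7.1
w2 nest [482.3 381.3] [112.6  28.9] 79.6 zmed 7.0
tray (array([513.1, 371.9]), array([163.2, 146.9]), 79.5)
top0 nest [545.  402.1] [54.3 53.6] 80.3 zmed 8.7
top0 nest [531.8 330.5] [39.1 58.2] 78.8 zmed 9.0
top0 nest [482.7 385.1] [107.4  27.2] 79.3 zmed 8.4
tray (array([508. , 374.8]), array([163.6, 158.6]), 79.5)
```

```bash
sed -i 's/cv2.MORPH_OPEN,np.ones((2,2)))/cv2.MORPH_OPEN,np.ones((3,3)))*m/; s/p=c\[m\]; $/p=c[m]; p=p[np.abs(p[:,2]-np.median(p[:,2]))<8]/' meas.py; python3 meas.py | grep -v -e nest -e tray
python3 - <<'E'
from meas import *
# clearance around block A / profile / B: highest cloud point around
for x,y in((675,41),(669,175),(653,-254),(444,149)):
    for n in("w1","w2","w3"):
        c=cloud(ims[n]); 
        for a in range(0,360,30):
            q=c[(c[...,2]>30)&(c[...,2]<200)&(np.hypot(c[...,0]-x-90*np.cos(np.radians(a)),c[...,1]-y-90*np.sin(np.radians(a)))<35)]
            if len(q)>40: print(x,y,n,a,np.round(np.percentile(q[:,2],98)),len(q),end="; ")
    print()
E
```

```text
A top0 99 z [15.5 19.5 23.1] [675.5  45.2] [43.9 27.6] 58.9
A w2 1476 z [17.7 18.8 19.9] [674.7  39. ] [50.  30.7] 53.8
A w3 1568 z [17.6 18.9 20.1] [674.4  39.7] [50.6 31.1] 54.5
B top0 133 z [17.1 20.3 23.8] [ 656.2 -253.6] [50.6 28.7] 17.3
B w1 1442 z [17.7 18.8 19.8] [ 654.7 -256.3] [50.2 30. ] 19.2
prof top0 152 z [57.8 61.9 65.7] [675.8 177. ] [45.3 45.9] 43.1
prof w2 1679 z [59.3 60.6 61.8] [674.5 175.1] [45.2 44.7] 44.9
prof w3 1737 z [59.1 60.7 61.9] [674.2 175.6] [45.2 45.2] 45.3
holder_low w2 633 z [22.  24.2 27.7] [451.2 150.6] [48.4 40. ] 68.6
holder_low w3 580 z [21.6 24.5 28.8] [455.1 155.2] [31.3 48.4] 15.3
holder_top top0 48 z [56.6 59.7 64.2] [447.3 152.4] [23.8 18.3] 0.2
holder_top w2 424 z [57.3 59.3 61.8] [447.6 151.7] [25.4 24.4] 5.8
holder_top w3 404 z [57.2 59.6 61.9] [448.4 150.9] [27.3 21.9] 37.1
nut top0 30 z [12.1 15.4 21.6] [421.6  62.9] [12.3 27.6] 0.3
nut w1 536 z [10.8 15.5 17. ] [430.3  59.8] [33.8 33.3] 14.3
nut w2 450 z [12.4 15.9 17.4] [430.7  60.9] [33.2 32. ] 1.2
nut w3 498 z [11.7 15.9 17.4] [429.6  62.3] [33.4 32.6] 5.3
675 41 w1 180 58.0 486; 675 41 w1 210 62.0 87; 675 41 w1 240 73.0 1649; 675 41 w1 270 112.0 1284; 675 41 w2 90 63.0 518; 675 41 w2 180 58.0 285; 675 41 w2 210 62.0 936; 675 41 w2 240 74.0 3832; 675 41 w2 270 113.0 5053; 675 41 w2 300 54.0 420; 675 41 w3 90 62.0 510; 675 41 w3 180 58.0 336; 675 41 w3 210 57.0 1417; 675 41 w3 240 57.0 1673; 675 41 w3 270 43.0 784; 675 41 w3 300 42.0 109; 

653 -254 w1 60 81.0 1163; 653 -254 w1 90 112.0 5230; 653 -254 w1 120 112.0 3993; 653 -254 w1 150 54.0 807; 653 -254 w2 90 113.0 2447; 653 -254 w2 120 113.0 1008; 653 -254 w2 150 44.0 65; 
444 149 w3 90 59.0 150; 444 149 w3 120 62.0 593;
```

```bash
python3 - <<'E'
from meas import *
P=np.concatenate([cloud(ims[n])[np.s_[0:235]].reshape(-1,3) for n in("w1","w2","w3")]+[cloud(ims["top0"])[100:275,160:480].reshape(-1,3)])
P=P[(P[:,2]<300)&(P[:,0]<900)]
def hmax(x,y,deg,L,W,excl=35):
    a=np.radians(deg); d=P[:,:2]-[x,y]; l=d@[np.cos(a),np.sin(a)]; w=d@[-np.sin(a),np.cos(a)]
    q=P[(abs(l)<L/2)&(abs(w)<W/2)&(np.hypot(*d.T)>excl)]; return np.round(np.percentile(q[:,2],[98,99.5,99.9]))
for n,x,y,a in(("A",674.6,39.4,54),("A",674.6,39.4,144),("B",654.7,-256,19),("B",654.7,-256,109),("P",674.4,175.4,45),("P",674.4,175.4,135),("H",448,151.4,90),("H",448,151.4,70),("N",430.3,61,0),("N",430.3,61,90),("N",430.3,61,140)):
    print(n,a,"body",hmax(x,y,a,206,90),"fingers",hmax(x,y,a,125,27))
from workcell import arm
c=np.cos;s=np.sin
for n,p,angs in(("A",(674.6,39.4),(54,144)),("B",(654.7,-256),(19,)),("P",(674.4,175.4),(45,135)),("H",(448,151.4),(90,)),("N",(430.3,61),(0,90)),("sp",(461,-316.5),(-2.2,87.8)),("st",(513,372),(-10.4,79.6))):
  for a in angs:
    for aa in(a,a-180):
      t=np.radians(aa);R=np.array([[-s(t),c(t),0],[c(t),s(t),0],[0,0,-1]]); R[:,0]=np.cross(R[:,1],R[:,2])
      for z in (30,200):
        q=arm.solve_ik([*p,z],R); print(n,aa,z,None if q is None else np.round(q,2).tolist())
E
```

```text
A 54 body [57. 69. 73.] fingers [2. 5. 9.]
A 144 body [20. 40. 44.] fingers [2. 5. 7.]
B 19 body [ 5. 14. 20.] fingers [2. 5. 6.]
B 109 body [ 80. 111. 112.] fingers [3. 6. 7.]
P 45 body [18. 19. 23.] fingers [2. 4. 6.]
P 135 body [18. 19. 20.] fingers [3. 6. 8.]
H 90 body [16. 22. 55.] fingers [2. 5. 7.]
H 70 body [15. 17. 20.] fingers [3. 5. 7.]
N 0 body [3. 6. 9.] fingers [4. 7. 8.]
N 90 body [47. 59. 63.] fingers [3. 5. 8.]
N 140 body [ 5. 46. 63.] fingers [3. 5. 7.]
A 54 30 [0.5, 0.84, -0.94, 1.48, 0.71, 1.19, 0.39]
A 54 200 [0.52, 0.68, -1.02, 1.33, 0.57, 1.44, 0.48]
A -126 30 [0.21, 0.67, -0.47, 1.5, 0.33, 1.05, -2.54]
A -126 200 [0.23, 0.52, -0.52, 1.35, 0.26, 1.34, -2.49]
A 144 30 [0.64, 1.04, -1.26, 1.47, 1.0, 1.36, 1.83]
A 144 200 [0.62, 0.8, -1.25, 1.32, 0.75, 1.52, 1.96]
A -36 30 [0.35, 0.73, -0.69, 1.49, 0.5, 1.1, -1.06]
A -36 200 [0.38, 0.58, -0.74, 1.34, 0.39, 1.37, -0.99]
B 19 30 [0.78, 0.8, -0.72, 1.4, 0.54, 1.15, 0.32]
B 19 200 [0.78, 0.64, -0.75, 1.25, 0.42, 1.41, 0.4]
B -161 30 [0.35, 0.67, -0.06, 1.43, 0.05, 1.04, -2.53]
B -161 200 [0.48, 0.54, -0.26, 1.27, 0.14
[... 1253 characters left out ...]
72, -0.08, 1.22, -2.6]
sp 87.8 30 [1.11, 0.52, -0.71, 1.82, 0.4, 0.96, 1.76]
sp 87.8 200 [1.03, 0.27, -0.59, 1.67, 0.16, 1.24, 1.93]
sp -92.2 30 [0.89, 0.45, -0.45, 1.83, 0.24, 0.92, -1.27]
sp -92.2 200 [0.93, 0.25, -0.47, 1.68, 0.12, 1.24, -1.18]
st -10.4 30 [-0.08, 0.72, -0.86, 1.61, 0.59, 1.1, -1.27]
st -10.4 200 [-0.02, 0.55, -0.95, 1.46, 0.45, 1.36, -1.18]
st -190.4 30 [0.13, 0.97, -1.26, 1.6, 0.95, 1.3, 1.68]
st -190.4 200 [0.12, 0.7, -1.25, 1.45, 0.67, 1.46, 1.84]
st 79.6 30 [0.06, 0.85, -1.1, 1.6, 0.8, 1.2, 0.18]
st 79.6 200 [0.11, 0.68, -1.21, 1.45, 0.64, 1.44, 0.28]
st -100.4 30 [-0.5, 0.56, -0.26, 1.63, 0.17, 0.97, -2.57]
st -100.4 200 [-0.35, 0.42, -0.46, 1.48, 0.19, 1.29, -2.58]
```

```bash
cat > job.py <<'E'
from workcell import arm
from h import *
def rot(deg):
    t=np.radians(deg); y=np.array([np.cos(t),np.sin(t),0]); z=np.array([0,0,-1.]); return np.stack([np.cross(y,z),y,z],1)
TR=dict(sp=(461,-316.5,-2.2),st=(513,372,-10.4))
def nest(tray,x,y):
    X,Y,a=TR[tray]; a=np.radians(a); return X+x*np.cos(a)-y*np.sin(a),Y+x*np.sin(a)+y*np.cos(a)
def rep(t):
    o=arm.get_obs(); print(t,"t%.1f"%o["clock"],np.round(o["ee_pos"],1),"F",np.round(o["contact_force"],1),"w %.1f"%(o["grip_width"]*87),"g %.1f"%o["gripper_force"]); return o
def pick(x,y,ang,tip,force,zh=200):
    arm.move_to([x,y,zh],rot(ang)); z=tip+22
    arm.move_linear([x,y,z+30],max_speed=200); arm.move_linear([x,y,z],max_speed=60)
    arm.grasp(force); rep("grasped"); arm.move_linear([x,y,z+15],max_speed=60)
    arm.move_linear([x,y,zh+10],max_speed=200); return rep("lifted")
def place(tray,nx,ny,ang,tip,zh=210):
    x,y=nest(tray,nx,ny); z=tip+22+8; R=rot(ang+TR[tray][2])
    arm.move_to([x,y,zh],R); f0=arm.get_obs()["contact_force"][2]
    arm.move_linear([x,y,z+10],max_speed=180)
    arm.move_linear([x,y,z+1.5],max_speed=40)
    for dz in(1,.6,.3,0,-.3,-.6):
        arm.move_linear([x,y,z+dz],max_speed=15); arm.wait(0.05)
        f=arm.get_obs()["contact_force"][2]-f0
        if f>2: break
    print("dz",dz,"f",round(f,1)); arm.wait(.1)
    arm.let_go(); arm.wait(.15); rep("released")
    arm.move_linear([x,y,z+30],max_speed=60); arm.move_linear([x,y,zh],max_speed=250)
E
python3 - <<'E'
from job import *
arm.let_go()
pick(448,151.4,90,10,30); place("sp",26.5,33.5,0,10)
im=arm.get_image("wrist"); cv2.imwrite("pics/p1.png",im["color"][:,:,::-1]); rep("end")
E
```

```text
grasped t10.3 [448.  151.5  32. ] F [ 0.1 -0.3  0.9] w 46.9 g 30.0
lifted t11.6 [447.4 151.  208.9] F [-0.4  0.1 -1.8] w 46.5 g 29.9
dz -0.3 f 6.9
released t17.3 [ 488.8 -284.    39.7] F [-0.4 -0.2  0.7] w 87.1 g 0.0
end t18.8 [ 488.1 -283.9  208.7] F [ 0.3 -0.4 -0.6] w 86.9 g 0.0
```

View pics/p1.png

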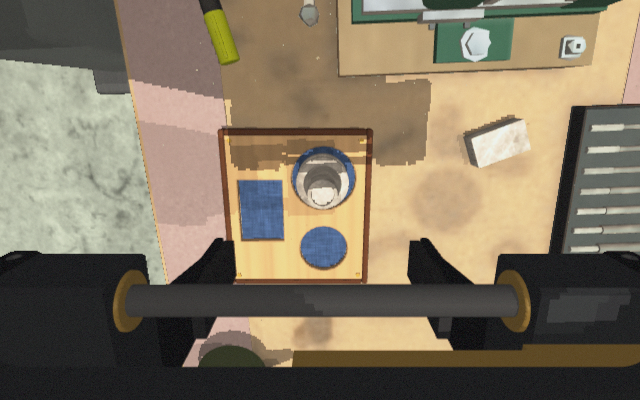

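The holder stands upright in the big round nest (323,180), centred. Next, the nut and block B.

```bash
python3 - <<'E'
from job import *
pick(430.3,61,0,8.7,15,190); place("sp",26.5,-40.5,0,8.7)
pick(654.7,-256.2,19.2,9.5,35); place("sp",-36,0,90,9.5)
im=arm.get_image("wrist"); cv2.imwrite("pics/p2.png",im["color"][:,:,::-1]); np.savez("p2.npz",**im); rep("end")
E
```

```text
grasped t22.4 [430.3  61.   30.7] F [-0.6 -0.2  0.3] w 33.2 g 15.0
lifted t23.8 [429.8  60.7 199.3] F [-1.3  0.2 -1.1] w 33.1 g 15.0
dz -0.3 f 5.7
released t29.6 [ 485.9 -358.    38.4] F [ 0.8 -0.1  0.2] w 86.7 g 0.0
grasped t34.0 [ 654.8 -256.2   31.5] F [ 0.8 -0.5  0.2] w 49.6 g 35.0
lifted t35.4 [ 654.2 -256.2  208.5] F [ 0.3 -0.6 -2.1] w 49.4 g 35.0
dz -0.3 f 6.0
released t40.8 [ 425.1 -315.1   39.2] F [ 0.7 -0.6 -0.1] w 87.0 g 0.0
end t42.2 [ 424.4 -314.9  208.8] F [-0.1  0.3  0.6] w 87.2 g 0.0
```

View pics/p2.png

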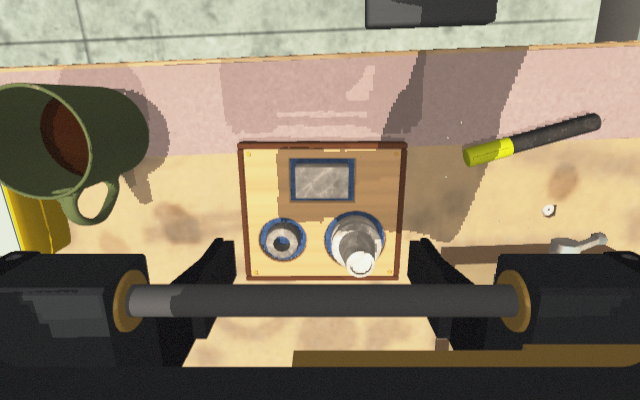

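The spindle tray is complete: nut (283,240), holder (355,240) and block (322,180) each sit inside their blue margins. Now the stop tray, block first.

```bash
python3 - <<'E'
from job import *
pick(674.6,39.4,-36,9.5,35); place("st",26,-40,90,9.5)
pick(674.4,175.4,-45,12,25); place("st",26,33,0,12)
im=arm.get_image("wrist"); cv2.imwrite("pics/p3.png",im["color"][:,:,::-1]); rep("end")
E
```

```text
grasped t47.1 [674.6  39.4  31.5] F [ 0.2  0.1 -0.2] w 29.1 g 35.0
lifted t48.4 [674.   39.2 208.5] F [-0.3 -0.4 -2.9] w 29.9 g 35.0
dz -0.3 f 5.4
released t54.0 [531.4 328.   39.2] F [-0.1 -0.5  0.7] w 86.8 g 0.0
grasped t59.1 [674.4 175.4  34. ] F [-0.6  0.2 -0. ] w 45.0 g 25.0
lifted t60.5 [673.9 175.1 208.4] F [ 0.2  0.6 -2.3] w 44.9 g 25.0
dz -0.3 f 5.0
released t65.6 [544.5 399.8  41.7] F [0.  0.3 0.2] w 86.7 g 0.0
end t67.0 [544.2 399.2 208.6] F [ 0.3 -0.  -0.5] w 87.0 g 0.0
```

View pics/p3.png

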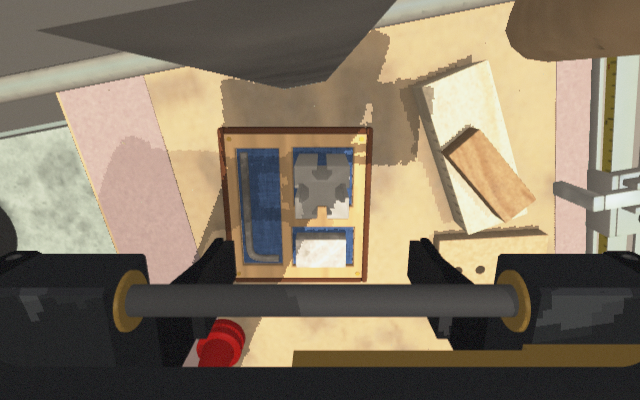

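Profile (322,187) and block (320,250) are in their nests. Oblique viewing hides the block's lower margin, so I'll check tops' heights and tilt by depth from a second place.

```bash
python3 - <<'E'
from job import *
import meas
arm.move_to([470,250,290],rot(-90)); arm.wait(.3)
meas.ims["w4"]=arm.get_image("wrist"); cv2.imwrite("pics/p4.png",meas.ims["w4"]["color"][:,:,::-1])
meas.ims["p2"]=dict(np.load("p2.npz"))
for n,t,x,y,lo,hi in(("w4","st",26,-40,20,36),("w4","st",26,33,60,78),("p2","sp",-36,0,20,36),("p2","sp",26.5,-40.5,18,34)):
    X=nest(t,x,y); print(np.round(X,1),*meas.obj(n,*X,lo,hi,35))
rep("end")
E
```

```text
[531.4 328. ] w4 1290 z [25.5 26.7 27.8] [529.2 327.3] [30.3 50. ] 79.6
[544.5 399.8] w4 1873 z [66.1 68.5 69.7] [543.8 400.3] [46.3 45.1] 79.5
[ 425.  -315.1] p2 1746 z [25.7 26.8 27.7] [ 424.5 -315.5] [50.  30.5] 87.7
[ 485.9 -358. ] p2 702 z [20.7 23.9 25.2] [ 484.6 -357.9] [32.6 33.8] 9.7
end t68.3 [470.  250.3 289.7] F [0.1 0.2 0.7] w 86.9 g 0.0
```

View pics/p4.png

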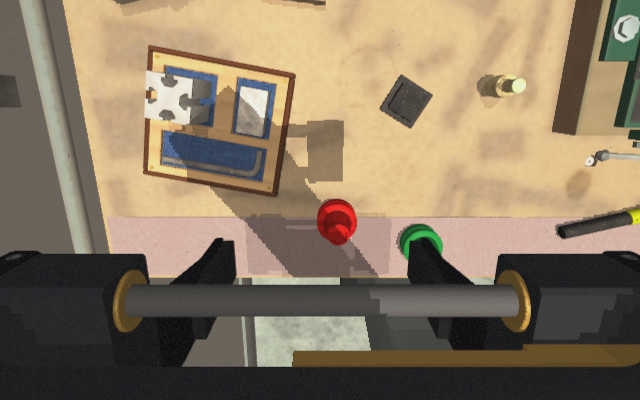

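The block (252,108) shows a blue margin on all sides and the profile stands in its nest. Depth puts all tops flat at nest height, with the usual ~1 mm bias, and nothing else has moved.

```bash
python3 -c "
from workcell import arm
print(arm.hand_in())"
```

```text
the job is handed in; nothing more can be done
None
```

Both kits are made up and the job is handed in at about 68 s: all five parts were set down in their nests and look flat in the images, and the look-alikes were left alone.

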